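# Draw the jar rack out of the analyser's rack loader

### The arm

A 6-joint arm with a two-finger parallel gripper is mounted at the origin on the work surface. World frame = base frame: x ahead of the robot, y to its left, z up, the work surface at z = 0. Lengths are in m, angles in rad, forces in N, time in s.
With the tool pointing down it reaches from about 0.275 to 0.75 m from the base axis. Payload 10.2 kg.
Tool frame: the origin (TCP) lies where the fingers leave the gripper's body, on its centre line; the fingertips stand 73 mm ahead of it and the grasp point (between the pads) lies 54 mm ahead of it; z points along the fingers, y is the line along which they close (so a half turn about z gives the same grasp; the last joint's range is limited). The gripper opens to 85 mm and grips with 20 to 120 N. Pads are 22 mm wide; open, the fingers measure 114 mm over their backs; the gripper's body (76 mm by 85 mm) begins 54 mm behind the grasp point. The pads swing forward as they close: fully open they stand 13 mm farther back than shut.
Start: joints at [0.921, 0.313, 1.498, -0, 1.331, -0.223], TCP at [0.217, 0.478, 0.304] pointing down, gripper open.
Joint ranges: [-2.94, 2.94], [-0.97, 2.17], [0.19, 2.56], [-1.23, 4.37], [0.02, 3.11], [-2.88, 2.88]. Speed limits (rad/s): [2.39, 2.39, 3.01, 3.14, 3.14, 3.14].

### API

Orientations are given as a unit quaternion [w, x, y, z].
In Python, from plant import bot gives the robot as it stands.
- The arm moves only by the tool move_arm, never from a script. Its argument "plan" is a list that holds one entry, the list of rows, each a list of 5 numbers: the closure, from -1 (fully open) to 1 (shut), so that 0 is half open, then the shift along the world's x, y, z in mm, then the turn about the world's z in degrees. In form: [[[grip, dx, dy, dz, spin], ...]]. A call has exactly 10 rows; each row is the pose to reach, as a shift and turn from the pose commanded when the call began; what a row does not reach only later rows make up. A row lasts 1/12 s, in which the tool goes at most 41.7 mm and 7.16 degrees, less where a joint would pass 70% of its speed; a pose out of reach is approached as far as the arm can. A call with a gripper value outside its range is refused whole. The fingers move at their own pace and stop on an object; "newtons" is the grip in N (left out, the last holds). Time passes only in rows, so rows that repeat a pose let the fingers close, or fill a call up. It gives the time, the measured TCP pose, the force, the opening and the grip force at its end, in the units of the state.
- bot.read_state(): the state, without advancing time (a new reading comes with each control period).
- bot.get_image(name): name is "scene" or "top" or "wrist"; returns a dict with "image" (480x640x3 uint8, red, green, blue), "depth" (480x640 float32, m along the optical axis (not along the pixel's ray), 0 where there is no reading), "fx", "fy", "cx", "cy" (pixels), "origin" and "rotation" of the camera in the world. Camera axes: x right, y down, z forward; pixel columns grow to the right and rows downward; lengths in m; the calibration is good to about 2 mm. A picture is of the moment at which its call begins.
- bot.job_done(): hands the job in; it is judged then, once.
Trained networks look in a picture, given as the dict that the camera call returned (one of the last four; its "shot" number tells which), for a name from the list of things; names that differ only in an ending like _2 or _b are one class to them, and where a whole thing is asked for, a point or a joint stands for the part that bears it (a point fixed in the world has none). Each returns a list of dicts, best first, with "confidence" (0 to 1); they miss things now and then, are a little off and sometimes report something else, mostly with a low value. They report only what shows in the picture. A call takes as long as a camera call. They do not tell look-alikes from the thing itself.
- bot.outline_of(picture, thing): "region" (480x640 bool, what is visible of it).
- bot.landmark_of(picture, thing): "centre" ([x, y, z] in m, in the coordinates of the camera as it stood for that picture, good to about 4 mm: a listed point, or the origin of a listed thing).
The state is a dict: "time": time; "q": joint angles; "joint_vel": joint speeds; "joint_efforts": joint torques, N m; "position": TCP position; "orientation": TCP orientation; "contact_force": force on the tool from outside, world axes, zero at the start; "torque": the same for the moment, N m; "width": opening from 0.0 (shut) to 1.0 (fully open); "grip_force": force on a finger pad.
Only numpy, scipy, OpenCV 4.12 (cv2) and the standard library are available. Lean on these libraries where they do the work, as an engineer would, in place of code of your own. Each camera call takes 0.05 s, during which the arm holds its last target. There are 200 camera calls.

### The job

One of the two tube racks in the rack loader has been left standing part-way out: push it fully home first. Then hook a fingertip behind the lip of the rack that carries the two squat jars and draw it out along its rail as far as it goes. Use only the fingertips and grip nothing, do not touch or tip the jars, and leave the other tube rack and the things standing around where they are.

Things in the scene. Friction and masses are not known exactly. Their poses are not given: they have to be found in the camera images.
- loader: Fixed white and grey rack loader, 310 mm wide. Three parallel lanes 95 mm apart (y = -95, 0, 95 mm), one 70 mm wide rack in each; which is where varies. Origin: on the table, centre line, below the front faces of the lips of racks that are home; x points into the lanes. Deck 16 mm high, from x = -25 to 315 mm; a hood, 130 mm high, covers the lanes from x = 200 mm on.
- jar_rack (a joint): The rack with the two squat jars. At the start it is home. Value: how far it is drawn out, in m: 0 = fully home (stop), 0.12 = fully out (stop). Slides along the loader's -x (towards the robot) with about 1.5 N of friction and stays where it is left; no spring, no catch.
- open_rack (a joint): The tube rack (a block with a row of five capped tubes, tops 100 mm above the table) that was left part-way out, 45 to 95 mm at the start. Value: how far it is drawn out, in m: 0 = fully home (stop), 0.12 = fully out (stop). Slides along the loader's -x (towards the robot) with about 1.5 N of friction and stays where it is left; no spring, no catch.
- shut_rack (a joint): The other tube rack, same shape as the one left out; home at the start and to be left there. Value: how far it is drawn out, in m: 0 = fully home (stop), 0.12 = fully out (stop). Slides along the loader's -x (towards the robot) with about 1.5 N of friction and stays where it is left; no spring, no catch.
- jar_lip_top (a point): Middle of the top edge of the lip (upright aluminium plate, 4 mm thick, 70 mm wide, at the rack's front end), 78 mm above the table; moves with the rack. x points along the rail into the loader, z up. Behind it (+x) is a pocket for the fingertip, 46 mm long, 70 mm wide, open at the sides, floor 32 mm above the table; then the jar block. The white front panel's front face is 8 mm before this point, its top at 66 mm.
- open_lip_top (a point): Middle of the top edge of the lip (upright aluminium plate, 4 mm thick, 70 mm wide, at the rack's front end), 78 mm above the table; moves with the rack. x points along the rail into the loader, z up. The white front panel to push on: its flat front face is 8 mm before this point (-x) and reaches from 24 to 66 mm above the table. The 75 mm high tube block begins 48 mm behind this point.
- jar_front: Loose squat white screw jar, 39 mm across, 60 mm high, about 80 g, standing with 2.5 mm play all round in the jar rack's front well (well walls reach 62 mm above the table, the jar 96 mm). Origin at the centre of its underside.
- jar_rear: The same jar in the rear well, 48 mm behind the front one.
- seat_front (a point): Centre of the front well's floor, 36 mm above the table, 74 mm behind the lip's middle; moves with the jar rack.
- seat_rear (a point): Centre of the rear well's floor, 122 mm behind the lip's middle; moves with the jar rack.
- wash_bottle: Bystander: white closed bottle, 60 mm across, 120 mm high, on the table to the loader's left. Origin at the centre of its underside.
- tip_box: Bystander: grey pipette-tip box with a clear lid, 120 x 85 x 55 mm on the table to the loader's right. Origin at the centre of its underside.
- scanner: Bystander: black hand scanner lying on the table left of the loader, 175 mm long, 35 mm high. Origin under its head.
There are look-alikes about, which are no part of the job. What is shaped like the jar_front but black or yellow is not meant.

How it is judged:
By the outcome, as a careful person would: the job done as asked, in the order asked, and still so for the second after the job is handed in, with the robot touching nothing.
It also fails if it takes over 51 s, if anything falls off the work surface, if the arm or the gripper's body presses on something with over 40 N, if the wrist force passes 120 N, or if a joint passes its speed limit or range.

## Working session

There is one attempt and no reset: what is moved stays moved. The work goes in short steps, Python scripts to look and compute and a tool call to move; the robot and the scene stay as the last step left them, time stands still between calls to the robot, and variables do not carry over. Pictures are saved under pics/ and viewed, at most 10 in all, crops included, and the job is handed in when it is done.

Besides the shell and the picture viewer there is one more tool, called after "Emit:" as a command line: name --argument value ..., lists and objects as JSON in quotes. move_arm: Moves the arm, as the interface text tells. Its arguments: {"type":"object","properties":{"plan":{"type":"array","items":{"type":"array","items":{"type":"array","items":{"type":"number"}}}},"newtons":{"type":"number"}},"required":["plan"]}

```bash
mkdir -p pics; cat > h.py <<'E'
import numpy as np, cv2
from plant import bot
def W(p,c): return np.array(p['origin'])+np.array(p['rotation'])@np.array(c)
def save(p,n): cv2.imwrite('pics/'+n,p['image'][:,:,::-1])
def lm(p,names):
    for n in names:
        for d in bot.landmark_of(p,n)[:3]:
            c=np.array(d['centre']); print(n,round(d['confidence'],2),(W(p,c)*1000).round(0),'px',int(p['fx']*c[0]/c[2]+p['cx']),int(p['fy']*c[1]/c[2]+p['cy']))
E
python3 - <<'E'
from h import *
N=['loader','jar_lip_top','open_lip_top','jar_front','jar_rear','seat_front','wash_bottle','tip_box','scanner']
for c in ['scene','top']:
    p=bot.get_image(c); save(p,c+'0.png'); print(c,np.round(p['origin'],3)); lm(p,N)
s=bot.read_state(); print(s['time'],s['position'],s['orientation'],s['contact_force'])
E
```

```text
scene [1.06  0.725 0.888]Traceback (most recent call last):
  File "<stdin>", line 4, in <module>
  File "h.py", line 8, in lm
    c=np.array(d['centre']); print(n,round(d['confidence'],2),(W(p,c)*1000).round(0),'px',int(p['fx']*c[0]/c[2]+p['cx']),int(p['fy']*c[1]/c[2]+p['cy']))
                                                               ~^^^^^
  File "h.py", line 3, in W
    def W(p,c): return np.array(p['origin'])+np.array(p['rotation'])@np.array(c)
                                             ~~~~~~~~~~~~~~~~~~~~~~~^~~~~~~~~~~~
ValueError: matmul: Input operand 1 has a mismatch in its core dimension 0, with gufunc signature (n?,k),(k,m?)->(n?,m?) (size 3 is different from 4)
```

The camera's rotation is a quaternion, so I'll convert it.

```bash
sed -i 's/^def W.*/from scipy.spatial.transform import Rotation as R\ndef W(p,c): return np.array(p["origin"])+R.from_quat(np.roll(p["rotation"],-1)).apply(c)/' h.py
python3 - <<'E'
from h import *
N=['loader','jar_lip_top','open_lip_top','jar_front','jar_rear','seat_front','wash_bottle','tip_box','scanner']
for c in ['scene','top']:
    p=bot.get_image(c); save(p,c+'0.png'); print(c,np.round(p['origin'],3)); lm(p,N)
s=bot.read_state(); print(s['time'],s['position'],s['orientation'],s['contact_force'])
E
```

```text
scene [1.06  0.725 0.888]
loader 0.56 [625. -33.   2.] px 297 233
open_lip_top 0.96 [ 554. -133.   75.] px 299 181
open_lip_top 0.29 [697. -35.  36.] px 271 234
jar_front 0.76 [536.  83.  -2.] px 351 248
jar_front 0.62 [692. -39.  37.] px 272 232
jar_front 0.61 [ 811. -262.   -1.] px 195 210
jar_rear 0.88 [748. -34.  34.] px 253 243
wash_bottle 0.73 [531. 303.   0.] px 411 307
wash_bottle 0.47 [ 587. -368.    1.] px 250 162
tip_box 0.81 [ 584. -371.    1.] px 250 161
scanner 0.93 [625. 488.  -2.] px 436 393
top [0.433 0.054 1.187]
loader 0.73 [744. -35.  39.] px 374 191
loader 0.68 [628. -40.   3.] px 377 243
jar_lip_top 0.74 [631. -41.  84.] px 380 236
open_lip_top 0.67 [ 551. -138.   78.] px 426 271
jar_front 0.85 [ 811. -266.    2.] px 468 166
jar_front 0.8 [700. -38.  37.] px 376 210
jar_front 0.52 [535.  82.  -2.] px 326 284
jar_rear 0.87 [746. -36.  37.] px 375 191
seat_front 0.73 [698. -37.  38.] px 376 211
wash_bottle 0.61 [527. 299.   3.] px 233 290
tip_box 0.7 [ 592. -369.    2.] px 520 255
scanner 0.84 [620. 484.  -0.] px 157 252
scanner 0.19 [628. -41.   1.] px 377 243
1.1 [0.2173464  0.47790344 0.30389101] [-1.63394908e-05  2.11814474e-01  9.77309894e-01  2.01200607e-06] [0.04559051 0.20873294 0.13379643]
```

View pics/top0.png

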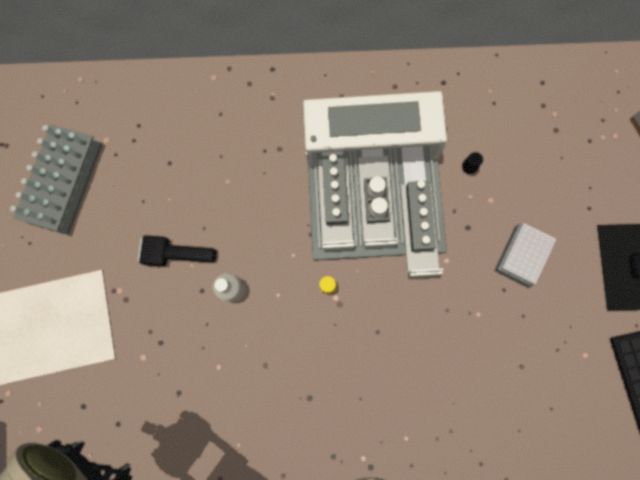

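View pics/scene0.png

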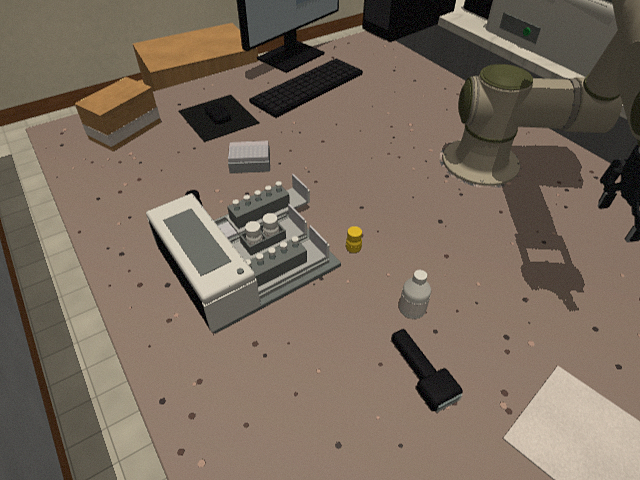

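The top view shows the loader at about (374,170). The open tube rack is in the right lane with its lip at (426,272). The jar rack is in the middle lane with its lip at (380,242), and its white jars are at (377,184) and (379,205). The scene view agrees. The black and yellow jars are look-alikes. Next I'll get the yaw from depth.

```bash
cat >> h.py <<'E'
def cloud(p):
    v,u=np.mgrid[:480,:640]; z=p['depth']
    P=np.stack([(u-p['cx'])/p['fx']*z,(v-p['cy'])/p['fy']*z,z],-1).reshape(-1,3)
    return W(p,P)[z.ravel()>0]*1000
def sel(P,lo,hi): return P[((P>lo)&(P<hi)).all(1)]
E
python3 - <<'E'
from h import *
p=bot.get_image('top'); P=cloud(p)
for lo,hi in [((700,-250,122),(1000,200,140)),((450,-250,10),(1000,200,140))]:
    Q=sel(P,lo,hi); print(len(Q),cv2.minAreaRect(Q[:,:2].astype(np.float32)))
for nm,lo,hi in [('open lip',(520,-190,68),(590,-90,90)),('jar lip',(600,-80,68),(655,-2,90)),('shut lip',(600,10,68),(655,100,90))]:
    Q=sel(P,lo,hi); print(nm,len(Q),np.median(Q,0).round(1),Q.min(0).round(),Q.max(0).round())
E
```

```text
7329 ((882.2612915039062, -33.098480224609375), (121.34738159179688, 310.53680419921875), 2.0224947929382324)
22690 ((745.1804809570312, -34.81103515625), (452.248779296875, 451.8454284667969), 15.617074012756348)
open lip 119 [ 554.5 -138.2   77.4] [ 547. -174.   68.] [ 559. -103.   84.]
jar lip 130 [623.6 -40.8  76.2] [617. -75.  68.] [628.  -6.  85.]
shut lip 130 [620.6  55.4  75.7] [614.  20.  68.] [625.  89.  84.]
```

Emit:
move_arm --plan '[[[1,35,-40,0,7],[1,70,-80,0,14],[1,100,-115,0,20],[1,130,-150,0,26.5],[1,155,-185,0,26.5],[1,180,-220,0,26.5],[1,200,-255,0,26.5],[1,210,-290,0,26.5],[1,220,-330,0,26.5],[1,230,-370,0,26.5]]]'

```text
time: 1.98
position: [0.4341, 0.1495, 0.304]
orientation: [0.0, -0.018, 1.0, 0.0]
contact_force: [0.7, 1.2, -0.3]
width: -0.0
grip_force: 0.0
```

Emit:
move_arm --plan '[[[1,5,-35,0,0],[1,10,-70,0,0],[1,15,-105,0,0],[1,25,-140,0,0],[1,35,-175,0,0],[1,45,-210,0,0],[1,53,-248,0,0],[1,53,-248,0,0],[1,53,-248,0,0],[1,53,-248,0,0]]]'

```text
time: 2.82
position: [0.4864, -0.0962, 0.3038]
orientation: [-0.0, -0.018, 1.0, 0.0]
contact_force: [-0.5, -0.0, -0.2]
width: -0.006
grip_force: 0.0
```

```bash
python3 - <<'E'
from h import *
s=bot.read_state(); print(s['time'],s['position'],s['contact_force'])
p=bot.get_image('wrist'); save(p,'w1.png'); lm(p,['open_lip_top','jar_lip_top','jar_front'])
P=cloud(p)
for nm,lo,hi in [('open lip',(520,-190,72),(590,-90,85)),('jar lip',(600,-80,72),(655,-2,85))]:
    Q=sel(P,lo,hi); print(nm,len(Q),len(Q) and (np.median(Q,0).round(1),Q.min(0).round(),Q.max(0).round()))
E
```

```text
2.8167 [ 0.48636786 -0.09621299  0.30377952] [-0.50615949 -0.00817917 -0.19198526]
open_lip_top 0.95 [ 558. -136.   80.] px 268 298
jar_lip_top 0.89 [626. -34.  83.] px 375 366
jar_front 0.85 [530.  80.  -1.] px 474 248
open lip 557 (array([ 554.8, -136.4,   79.1]), array([ 553., -170.,   72.]), array([ 559., -101.,   82.]))
jar lip 30 (array([623.7, -28.7,  73.1]), array([622., -37.,  72.]), array([625., -24.,  77.]))
```

View pics/w1.png

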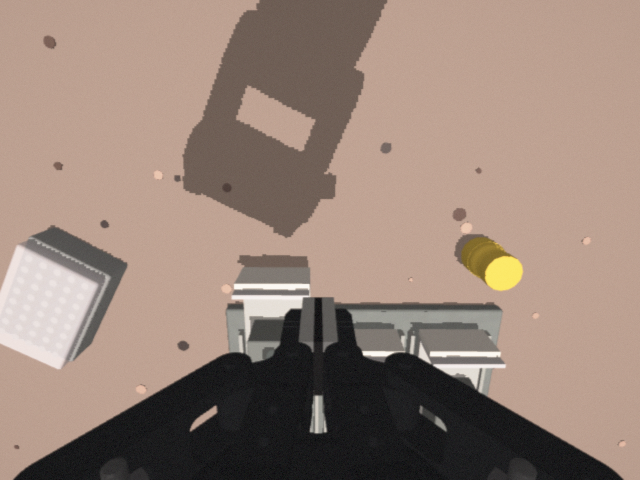

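The wrist view shows the shut fingers at the centre, pointing down. The open rack's lip is at (272,290), and the yellow decoy is well clear at (497,268). I'll descend in front of the open panel.

Emit:
move_arm --plan '[[[1,9,-21,-30,0],[1,18,-42,-65,0],[1,18,-42,-100,0],[1,18,-42,-135,0],[1,18,-42,-165,0],[1,18,-42,-186,0],[1,18,-42,-186,0],[1,28,-42,-186,0],[1,38,-41,-186,0],[1,46,-41,-186,0]]]'

```text
time: 3.85
position: [0.5337, -0.1372, 0.1196]
orientation: [0.001, -0.018, 1.0, -0.001]
contact_force: [-0.2, -0.7, 0.1]
width: 0.001
grip_force: 0.0
```

Emit:
move_arm --plan '[[[1,8,0,0,0],[1,16,0,0,0],[1,24,1,0,0],[1,32,1,0,0],[1,40,1,0,0],[1,48,2,0,0],[1,55,2,0,0],[1,60,2,0,0],[1,64,2,0,0],[1,64,2,0,0]]]'

```text
time: 4.68
position: [0.5972, -0.1355, 0.118]
orientation: [0.0, -0.018, 1.0, -0.0]
contact_force: [-0.8, -0.8, -0.5]
width: 0.001
grip_force: 0.0
```

Emit:
move_arm --plan '[[[1,2,0,0,0],[1,4,0,0,0],[1,6,0,0,0],[1,7,0,0,0],[1,8,0,0,0],[1,9,0,0,0],[1,10,0,0,0],[1,11,0,0,0],[1,12,0,0,0],[1,12,0,0,0]]]'

```text
time: 5.52
position: [0.6084, -0.1355, 0.1178]
orientation: [-0.0, -0.018, 1.0, 0.0]
contact_force: [-3.2, 1.0, 0.5]
width: -0.0
grip_force: 1.6
```

```bash
python3 - <<'E'
from h import *
s=bot.read_state(); print(s['time'],s['position'],s['contact_force'])
p=bot.get_image('wrist'); save(p,'w2.png'); lm(p,['open_lip_top','jar_lip_top'])
P=cloud(p)
for nm,lo,hi in [('open lip',(590,-190,72),(660,-90,85))]:
    Q=sel(P,lo,hi); print(nm,len(Q),len(Q) and (np.median(Q,0).round(1),Q.min(0).round(),Q.max(0).round()))
E
```

```text
5.5167 [ 0.60841845 -0.13553348  0.11777451] [-3.15133679  1.03510596  0.53960735]
open_lip_top 0.78 [ 628. -137.   82.] px 305 406
jar_lip_top 0.64 [624. -36.  80.] px 576 400
open lip 1765 (array([ 602. , -133.7,   79.9]), array([ 597., -148.,   72.]), array([ 631., -120.,   85.]))
```

Emit:
move_arm --plan '[[[1,1,0,0,0],[1,2,0,0,0],[1,3,0,0,0],[1,4,0,0,0],[1,5,0,0,0],[1,5,0,0,0],[1,6,0,0,0],[1,6,0,0,0],[1,6,0,0,0],[1,6,0,0,0]]]'

```text
time: 6.5
position: [0.6097, -0.1356, 0.1178]
orientation: [-0.008, -0.018, 1.0, 0.001]
contact_force: [-40.3, 0.4, 23.1]
width: -0.001
grip_force: 20.5
```

The rack is firmly at its stop (40 N). I'll back off, rise and go above the jar rack's pocket.

Emit:
move_arm --plan '[[[1,-20,0,0,0],[1,-40,0,0,0],[1,-40,0,30,0],[1,-40,0,65,0],[1,-40,0,95,0],[1,-30,20,100,0],[1,-10,45,100,0],[1,15,70,100,0],[1,35,95,100,0],[1,35,95,100,0]]]'

```text
time: 7.33
position: [0.652, -0.0364, 0.218]
orientation: [0.002, -0.02, 1.0, 0.0]
contact_force: [-1.0, 0.7, -0.2]
width: -0.0
grip_force: 0.0
```

```bash
python3 - <<'E'
from h import *
s=bot.read_state(); print(s['time'],s['position'],s['contact_force'])
for c in ['wrist','top']:
    p=bot.get_image(c); save(p,c+'3.png'); print(c);lm(p,['open_lip_top','jar_lip_top','jar_front'])
    P=cloud(p)
    for nm,lo,hi in [('open lip',(600,-190,72),(660,-90,85)),('jar lip',(600,-85,72),(640,-2,85)),('jars',(660,-85,90),(780,10,100))]:
        Q=sel(P,lo,hi); print(nm,len(Q),len(Q) and (np.median(Q,0).round(1),Q.min(0).round(),Q.max(0).round()))
E
```

```text
7.3333 [ 0.65199075 -0.03642283  0.21795227] [-0.99194577  0.73772223 -0.160886  ]
wrist
open_lip_top 0.63 [ 631. -136.   81.] px 148 219
jar_lip_top 0.88 [624. -35.  77.] px 319 212
jar_front 0.97 [532.  81.  -0.] px 482 72
jar_front 0.69 [698. -37.  35.] px 312 294
jar_front 0.62 [ 812. -261.    3.] px 74 379
open lip 1124 (array([ 628. , -132.4,   79.4]), array([ 625., -168.,   72.]), array([632., -98.,  82.]))
jar lip 1104 (array([625. , -39. ,  79.5]), array([622., -73.,  72.]), array([629.,  -3.,  82.]))
jars 349 (array([752.8, -30.8,  98. ]), array([739., -35.,  97.]), array([765., -26., 100.]))
top
open_lip_top 0.79 [ 622. -135.   77.] px 423 239
jar_front 0.74 [ 811. -268.    4.] px 470 165
jar_front 0.6 [534.  82.   1.] px 326 285
open lip 19 (array([ 629.2, -162.5,   78.9]), array([ 627., -171.,   73.]), array([ 632., -156.,   85.]))
jar lip 0 0
jars 13 (array([750.4, -23.6,  97.4]), array([739., -28.,  93.]), array([763., -21., 100.]))
```

View pics/wrist3.png

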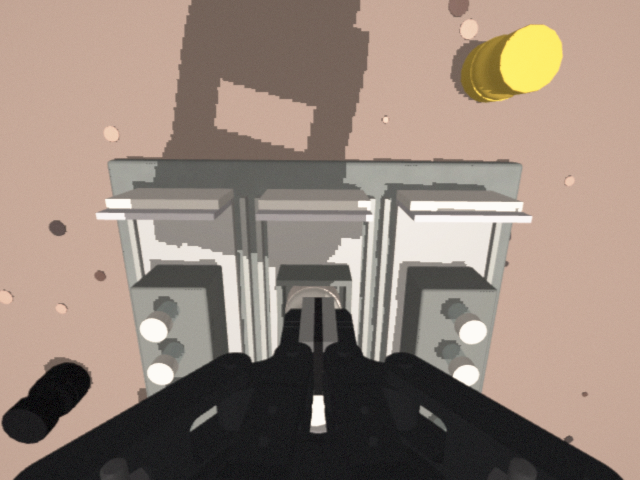

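The racks' lips now line up at rows 200–215, so both tube racks are home. The pocket between the jar lip (315,212) and the jar block (315,270) is free. Now I'll lower the fingertip into it.

Emit:
move_arm --plan '[[[1,-4,-2,0,0],[1,-4,-2,0,0],[1,-4,-2,-25,0],[1,-4,-2,-45,0],[1,-4,-2,-65,0],[1,-4,-2,-85,0],[1,-4,-2,-98,0],[1,-4,-2,-98,0],[1,-4,-2,-98,0],[1,-4,-2,-98,0]]]'

```text
time: 8.57
position: [0.6461, -0.0428, 0.1213]
orientation: [0.001, -0.018, 1.0, -0.0]
contact_force: [-0.6, 0.9, -0.1]
width: 0.0
grip_force: 0.0
```

Emit:
move_arm --plan '[[[1,-4,0,0,0],[1,-8,0,0,0],[1,-11,0,0,0],[1,-15,0,0,0],[1,-20,0,0,0],[1,-26,0,0,0],[1,-33,0,0,0],[1,-40,0,0,0],[1,-47,0,0,0],[1,-54,0,0,0]]]'

```text
time: 9.4
position: [0.5907, -0.0426, 0.1198]
orientation: [-0.0, -0.018, 1.0, -0.0]
contact_force: [3.3, -2.4, -0.0]
width: -0.001
grip_force: 1.2
```

Emit:
move_arm --plan '[[[1,-7,0,0,0],[1,-14,-1,0,0],[1,-21,-1,0,0],[1,-28,-1,0,0],[1,-35,-2,0,0],[1,-42,-2,0,0],[1,-48,-2,0,0],[1,-54,-2,0,0],[1,-60,-2,0,0],[1,-64,-2,0,0]]]'

```text
time: 10.23
position: [0.5268, -0.0446, 0.1199]
orientation: [-0.0, -0.018, 1.0, -0.0]
contact_force: [1.7, -2.0, -0.5]
width: 0.002
grip_force: 1.0
```

Next is a slow finish up to the stop.

Emit:
move_arm --plan '[[[1,-2,0,0,0],[1,-4,0,0,0],[1,-5,0,0,0],[1,-6,0,0,0],[1,-7,0,0,0],[1,-8,0,0,0],[1,-9,0,0,0],[1,-10,0,0,0],[1,-11,0,0,0],[1,-12,0,0,0]]]'

```text
time: 11.07
position: [0.517, -0.0446, 0.12]
orientation: [0.003, -0.017, 1.0, -0.0]
contact_force: [17.2, 1.0, -11.7]
width: 0.004
grip_force: 8.6
```

It's at the stop (17 N, at the expected x). I'll release forward by a small amount, then rise.

Emit:
move_arm --plan '[[[1,5,0,0,0],[1,12,0,0,0],[1,12,0,0,0],[1,12,0,20,0],[1,12,0,50,0],[1,12,0,85,0],[1,12,0,120,0],[1,-20,0,140,0],[1,-55,0,150,0],[1,-90,0,150,0]]]'

```text
time: 11.9
position: [0.4246, -0.0445, 0.2716]
orientation: [0.001, -0.018, 1.0, -0.001]
contact_force: [-0.3, -0.6, 0.2]
width: 0.002
grip_force: 0.0
```

```bash
python3 - <<'E'
from h import *
s=bot.read_state(); print(s['time'],s['position'],s['contact_force'])
for c in ['wrist','top','scene']:
    p=bot.get_image(c); save(p,c+'4.png'); print(c);lm(p,['open_lip_top','jar_lip_top','jar_front','jar_rear','seat_front'])
    P=cloud(p)
    for nm,lo,hi in [('open lip',(600,-190,72),(660,-90,85)),('jar lip',(480,-85,72),(540,-2,85)),('jars',(550,-85,90),(700,10,100))]:
        Q=sel(P,lo,hi); print(nm,len(Q),len(Q) and (np.median(Q,0).round(1),Q.min(0).round(),Q.max(0).round()))
E
```

```text
11.9 [ 0.42462843 -0.04447246  0.27163322] [-0.25934093 -0.5514207   0.24112596]
wrist
jar_front 0.95 [536.  80.   2.] px 429 317
open lip 0 0
jar lip 118 (array([505. , -71.4,  79.1]), array([502., -77.,  72.]), array([509.,  -7.,  81.]))
jars 435 (array([579.6, -37.6,  98.1]), array([561., -44.,  94.]), array([597., -31., 100.]))
top
open_lip_top 0.79 [ 626. -136.   80.] px 424 237
jar_lip_top 0.91 [510. -43.  81.] px 384 291
jar_front 0.92 [ 812. -267.    2.] px 469 165
jar_front 0.58 [538.  83.   3.] px 326 283
jar_front 0.56 [581. -43.  36.] px 380 261
jar_rear 0.81 [625. -38.  36.] px 377 242
seat_front 0.96 [579. -42.  34.] px 380 262
open lip 78 (array([ 628.1, -136.3,   79.4]), array([ 621., -171.,   72.]), array([ 632., -101.,   84.]))
jar lip 31 (array([505.5, -62.7,  79.8]), array([503., -80.,  72.]), array([509., -11.,  84.]))
jars 389 (array([596.5, -40.9,  97.3]), array([562., -60.,  90.]), array([645., -23., 100.]))
scene
open_lip_top 0.77 [ 628. -134.   79.] px 275 189
jar_lip_top 0.76 [504. -48.  78.] px 333 191
jar_front 0.6 [575. -42.  35.] px 312 214
jar_front 0.6 [534.  86.  -1.] px 353 248
jar_front 0.58 [ 810. -263.   -0.] px 195 209
jar_rear 0.59 [629. -36.  32.] px 295 225
seat_front 0.96 [580. -39.  34.] px 310 216
open lip 42 (array([ 629.1, -129.2,   74.9]), array([ 625., -168.,   72.]), array([632., -97.,  79.]))
jar lip 48 (array([506.6, -38. ,  74.9]), array([503., -73.,  72.]), array([510.,  -5.,  80.]))
jars 234 (array([597.3, -35.5,  93.5]), array([562., -55.,  90.]), array([646., -17.,  97.]))
```

View pics/scene4.png

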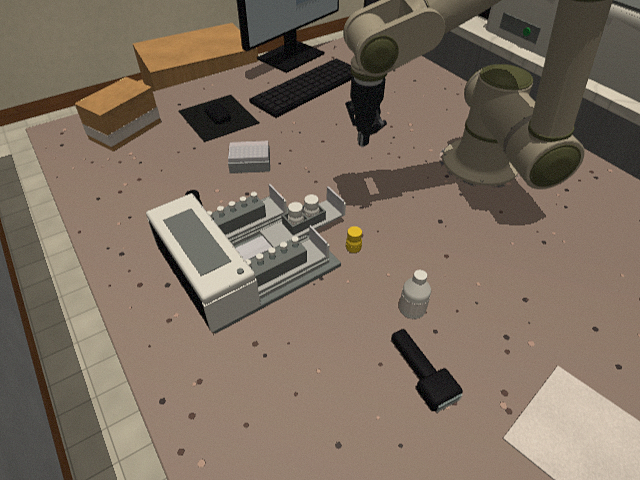

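The picture shows the jar rack fully out (lip at (335,200), drawn 120 mm). Both jars stand upright at (296,211) and (311,203), both tube racks are home, and the bystanders haven't moved.

```bash
python3 -c "
from plant import bot
print(bot.job_done())"
```

```text
the job is handed in; nothing more can be done
None
```

The open tube rack is pushed fully home and the jar rack is then drawn out 120 mm to its stop. Both jars are upright, nothing else was disturbed, and the job was handed in at about 12 s of the 51 s limit.

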